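Pin the slide-drying board, draw it out over the tray to the gauge and hold it level

ROBOT

A 6-joint arm with a two-finger parallel gripper is mounted at the origin on a cart in front of the work surface, level with it; the furniture and walls round the work are solid. World frame = base frame: x ahead of the robot, y to its left, z up, the work surface at z = 0. Lengths are in mm, angles in rad, forces in N, time in s.
With the tool pointing down it reaches from about 300 to 875 mm from the base axis. Payload 4.2 kg.
Tool frame: the origin (TCP) lies at the very end of the fingers, on their centre line; the grasp point (between the pads) lies 19 mm behind it (env.grip_point_offset is the distance from the TCP to the grasp point, in mm); z points along the fingers, y is the line along which they close (so a half turn about z gives the same grasp; the last joint's range is limited). The gripper opens to 85 mm and grips with 20 to 120 N. Pads are 22 mm wide; open, the fingers measure 114 mm over their backs; the gripper's body (76 mm by 85 mm) begins 54 mm behind the grasp point. The pads swing forward as they close: fully open they stand 13 mm farther back than shut.
Start: joints at [-1.281, 0.32, 1.565, -0, 1.257, -0.02], TCP at [175.302, -547.641, 231.338] pointing down, gripper open.
Joint ranges: [-3.11, 3.11], [-0.84, 2.01], [0.21, 2.61], [-1.34, 4.49], [0.05, 2.63], [-2.56, 2.56]. Speed limits (rad/s): [2.57, 2.57, 3.14, 3.14, 3.14, 3.14].

INTERFACE

Orientations are given as a unit quaternion [w, x, y, z].
In Python, from bench import env gives the robot as it stands. Calls block until the motion is done:
- env.move_to(position, orientation): joint-space move of the TCP to a pose.
- env.line_to(position, orientation=None, rate=150, until_force=None): straight line of the TCP; orientation=None keeps the orientation; rate is the mean speed in mm/s. With until_force (N) it stops when the force on the tool has changed by that much, and returns True; else False.
- env.set_joints(angles): joint-space move.
- env.gripper_to(opening, grasp_force=None): opening from 0.0 (shut) to 1.0 (fully open); grasp_force is the grip in N (None keeps the last); returns when the fingers have stopped.
- env.hold(seconds).
- env.solve_ik(position, orientation): joint angles nearest the present ones, or None.
- env.state(): the state.
- env.get_image(name): name is "scene" or "top"; returns the picture (384x512x3 uint8, red, green, blue); there is no depth.
- env.camera_info(name): a dict with "mtx" (3x3 intrinsics, pixels), "distortion" ([k1, k2, p1, p2, k3] as OpenCV has them; the pictures are not rectified), "R" (3x3) and "t" (3): a world point X has camera coordinates R X + t. Camera axes: x right, y down, z forward; pixel columns grow to the right and rows downward; lengths in mm; the calibration is good to about 2 mm. A picture is of the moment at which its call begins. camera_info takes no time and is no camera call.
A pose or a line that the arm cannot do raises env.PlanningError and nothing moves.
- env.finish_job(): hands the job in; it is judged then, once.
The state is a dict: "t": time; "joint_positions": joint angles; "qd": joint speeds; "effort": joint torques, N m; "tool_pos": TCP position; "eef_rot": TCP orientation; "ft_force": force on the tool from outside, world axes, zero at the start; "torque": the same for the moment, N m; "gripper_width": opening from 0.0 (shut) to 1.0 (fully open); "grasp_force": force on a finger pad.
Only numpy, scipy, OpenCV 4.12 (cv2) and the standard library are available. Lean on these libraries where they do the work, as an engineer would, in place of code of your own. Each camera call takes 0.05 s, during which the arm holds its last target. There are 200 camera calls.

TASK

Take the pull pin out of its holder and put its steel end down through the hole in the white slide-drying board until its collar rests on the board; then, with the pin, slide the board out along its rails over the tray until its front edge is level with the gauge's pointer. That far out the board would tip by its own weight, so hold it down with the pin alone, fingers off the board, and finish still gripping the pin, with the board level on its rails and at rest. Do not lift or tip the board, and leave the tray, bottle, beaker and slide box where they stand.

Things in the scene. Friction and masses are not known exactly. Their poses are not given: they have to be found in the camera images.
- slideway: fixed aluminium slideway, 240 x 120 mm; two flat rails carry the board 55 mm above the worktop; open gap 39 mm wide between them (free down to 18 mm above the worktop), side lips 7 mm above the rails, 94 mm apart inside. Origin: centre of its underside. +x is the outward direction in which the board is to slide, z up; the rails end at x = +120 mm.
- board: loose white slide-drying board, 280 long (x) x 90 wide (y) x 10 mm thick, about 0.35 kg, lying flat on the rails, free to slide and to tip, with low ribs on top (2 mm high) over its front two thirds. Origin: centre of its underside; +x points to its front (outward) edge, parallel to the slideway's x within the 2 mm side play.
- board_edge (a point): middle of the board's front edge, at half its thickness; axes as the board's
- board_hole (a point): centre of the through hole (13 mm wide, chamfered) in the board, at the board's top face, 30 mm from the rear edge on the centre line; axes as the board's. The hole stands over the gap between the rails.
- gauge: fixed reach gauge on the robot's side of the slideway: 45 mm square steel foot, round post 83 mm high, thin steel pointer (4 mm thick, top at 71 mm) aimed level at the board's side; its tip stays about 15 mm clear of the board. Origin: centre of its underside; x parallel to the slideway's x, pointer along +y.
- mark (a point): tip of the gauge's pointer, in the middle of its thickness, 60 mm above the worktop; its x axis is the outward direction. The board's front edge belongs level with this point along x; it then overhangs the rails by 165 to 200 mm, with the board's middle beyond the rail ends.
- pin_holder: fixed grey block 50 x 50 x 42 mm high with a 14 mm wide, 38 mm deep hole in the middle of its top, in which the pull pin stands. Origin: centre of its underside.
- pull_pin: loose pull pin, 91 mm long, 60 g, upright in its holder: 10 mm round steel pin (34 mm long, chamfered end), above it a round collar 34 mm wide, 6 mm thick, above that a black square grip 22 x 22 x 51 mm high. Origin: centre of the pin's lower end; z up along it, x and y square to the grip's faces. The collar's underside (z = 34 mm) rests on the holder, later on the board.
- drip_tray: white stain tray, 166 x 138 x 22 mm, on the worktop under where the board comes out; origin: centre of its underside. Leave it.
- dropper: brown dropper bottle, 36 mm wide, 98 mm high; origin: centre of its underside. Leave it.
- beaker: small glass beaker, 52 mm wide, 69 mm high; origin: centre of its underside. Leave it.
- slide_box: blue card slide box, 30 x 82 x 28 mm; origin: centre of its underside. Leave it.

How it is judged (in metres and radians):
On the way:
1. the pull pin is through the board's hole with its collar on the board, while the board is still back on its rails (horizontal distance between pull_pin and board_hole below 0.005 m and z of pull_pin in the frame of board_hole below -0.03 m and angle between the z axis of pull_pin and the z axis of board, either way round below 0.12 rad and x of board_edge in the frame of mark below -0.08 m), for 0.2 s.
At the end, for the whole second after the job is handed in: Front edge within 7 mm of the pointer along the slide; board at rest, level within 0.04 rad, its middle within 6 mm of rail height; pin through the hole, collar within 4 mm of the board; fingers grip the pin with over 2 N and bear on the board with under 2 N (x of board_edge in the frame of mark between -0.007 and 0.007 m and angle between board's own z axis and vertical below 0.04 rad and z of board in the frame of slideway between 0.05 and 0.061 m and horizontal distance between pull_pin and board_hole below 0.005 m and z of pull_pin in the frame of board_hole below -0.03 m and angle between the z axis of pull_pin and the z axis of board, either way round below 0.12 rad and contact force between the fingers and pull_pin above 2 N and contact force between the fingers and board below 2 N and linear speed of board below 0.01 m/s and angular speed of board below 0.1 rad/s); the arm keeps its last pose, push and grip.
It fails at once if the board tips by more than 0.12 rad (angle between board's own z axis and vertical above 0.12 rad).
It fails at once if the board is lifted off its rails (middle more than 12 mm up) (z of board in the frame of slideway above 0.067 m).
It fails at once if the tray, dropper bottle, beaker or slide box is moved by more than 20 mm (distance of any of drip_tray, dropper, beaker, slide_box from where it was at the start of the episode above 0.02 m).
It also fails if it takes over 48 s, if anything falls off the work surface, if the arm or the gripper's body presses on something with over 40 N, if the wrist force passes 120 N, or if a joint passes its speed limit or range.

## Working session

There is one attempt and no reset: what is moved stays moved. The work goes in short steps, each a Python script; the robot and the scene stay as the last script left them, time stands still between calls to the robot, and variables do not carry over. Pictures are saved under pics/ and viewed, at most 10 in all, crops included, and the job is handed in when it is done.

```bash
mkdir -p pics; ls
python3 - <<'E'
from bench import env
import cv2,numpy as np
for n in("scene","top"):
    im=env.get_image(n); cv2.imwrite(f"pics/{n}0.png",im[:,:,::-1])
    c=env.camera_info(n); print(n,{k:np.round(v,3).tolist() for k,v in c.items()})
s=env.state();print(s['t'],s['eef_rot'],s['gripper_width'],env.grip_point_offset)
E
```

```text
pics
scene {'mtx': [[499.278, 0.0, 256.266], [0.0, 499.278, 185.135], [0.0, 0.0, 1.0]], 'distortion': [0.056, 0.0, 0.0, 0.0, 0.0], 'R': [[-0.862, -0.506, -0.013], [-0.374, 0.654, -0.658], [0.342, -0.562, -0.753]], 't': [410.253, 309.566, 1096.189]}
top {'mtx': [[495.778, 0.0, 257.01], [0.0, 495.778, 202.249], [0.0, 0.0, 1.0]], 'distortion': [-0.219, 0.0, 0.0, 0.0, 0.0], 'R': [[-0.02, -1.0, -0.021], [-0.992, 0.022, -0.126], [0.127, 0.018, -0.992]], 't': [-53.998, 534.823, 1645.183]}
0.1 [-7.84518633e-04  9.88027599e-01  1.54275198e-01 -1.06076519e-04] 0.9980804267989833 18.700000000000003
```

View pics/scene0.png

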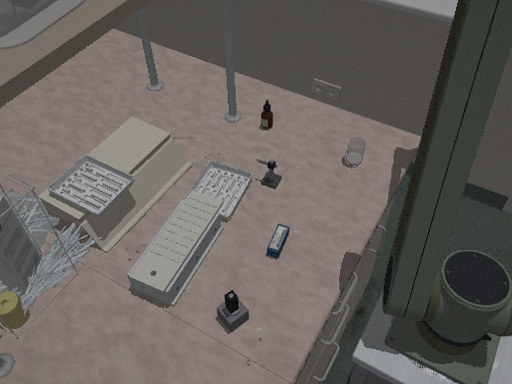

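View pics/top0.png

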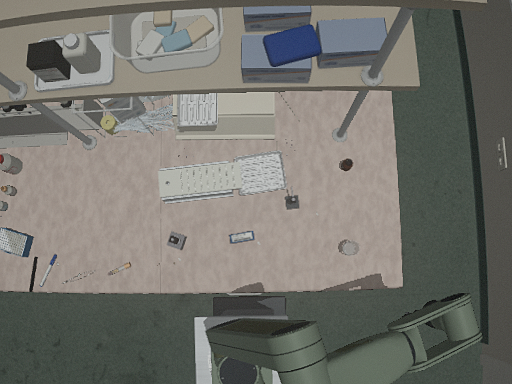

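The scene view shows the pin at about (232,302), the board hole at about (153,273), the gauge at about (270,172) and the tray at about (222,190). In the top view the pin is at (177,240), the board runs x=160–240 and the gauge is at (291,200). I'll enlarge both.

Run:
```python
import cv2
a=cv2.imread('pics/scene0.png')[150:340,120:300]; cv2.imwrite('pics/sc.png',cv2.resize(a,None,fx=3.15,fy=3.15,interpolation=cv2.INTER_CUBIC))
a=cv2.imread('pics/top0.png')[145:255,152:308]; cv2.imwrite('pics/tc.png',cv2.resize(a,None,fx=5,fy=5,interpolation=cv2.INTER_CUBIC))
```

```text
(no output)
```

View pics/sc.png

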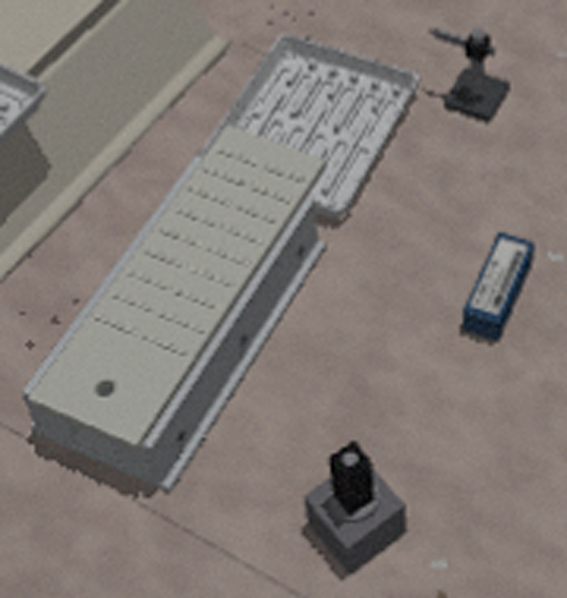

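View pics/tc.png

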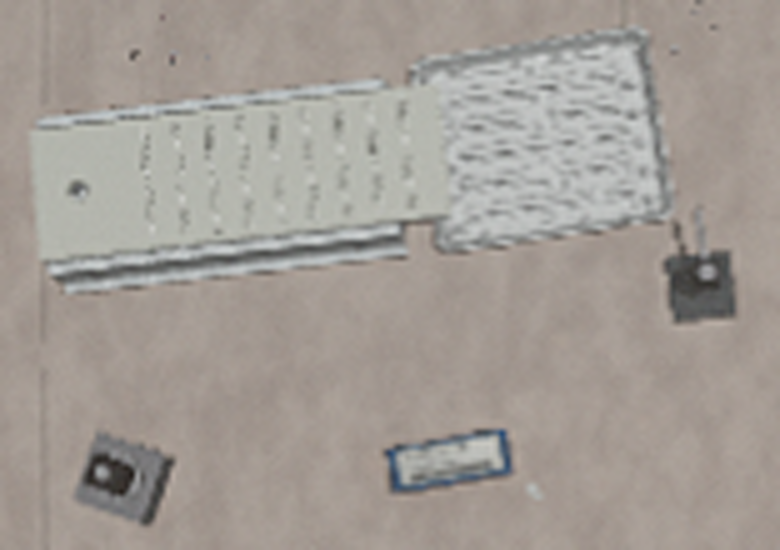

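Enlarged crops: in the scene crop the hole is at (105,388), the pin grip top at about (349,455) and the pointer tip at (433,33). The board's front corners there are (231,127) and (327,155). In the top crop the hole is at (78,190), the grip at about (110,475) and the pointer tip at about (699,208). Now triangulating.

```bash
cat > h.py <<'E'
import cv2,numpy as np
from bench import env
def P(n):
    c=env.camera_info(n);return np.array(c['mtx']),np.array(c['distortion'],float),np.array(c['R']),np.array(c['t'],float)
def und(n,p):
    K,d,R,t=P(n);return cv2.undistortPoints(np.array(p,float).reshape(-1,1,2),K,d).reshape(-1,2)
def plane(n,p,z):
    K,d,R,t=P(n);q=und(n,p);r=np.c_[q,np.ones(len(q))]@R;C=-R.T@t
    return C+r*((z-C[2])/r[:,2])[:,None]
def tri(ps,pt):
    M=[np.c_[P(n)[2],P(n)[3]] for n in('scene','top')]
    X=cv2.triangulatePoints(M[0],M[1],und('scene',ps).T,und('top',pt).T);return (X[:3]/X[3]).T
def proj(n,X):
    K,d,R,t=P(n);return cv2.projectPoints(np.array(X,float).reshape(-1,1,3),cv2.Rodrigues(R)[0],t,K,d)[0].reshape(-1,2)
sc=lambda p:(np.array(p,float)+.5)/3.15-.5+[120,150]
tc=lambda p:(np.array(p,float)+.5)/5-.5+[152,145]
E
python3 - <<'E'
from h import *
S=cv2.imread('pics/scene0.png');T=cv2.imread('pics/top0.png')
def dark(im,x0,x1,y0,y1,th):
    g=im[y0:y1,x0:x1].max(2);m=(g<th).astype(np.uint8)
    n,l,st,c=cv2.connectedComponentsWithStats(m,connectivity=8)
    return [(st[i].tolist(),(c[i]+[x0,y0]).round(2).tolist(),cv2.minAreaRect(np.argwhere(l==i)[:,::-1].astype(np.float32))[2]) for i in range(1,n) if st[i][4]>3]
print('hole S',dark(S,145,165,265,282,110)); print('hole T',dark(T,161,175,177,190,140))
print('grip S',dark(S,215,250,288,318,40)); print('grip T',dark(T,166,186,232,248,60))
print('foot T',dark(T,282,302,190,212,85))
w=lambda n,im:None
names=['hole','griptop','tip','frontL','frontR','rearL','rearR']
s=sc([[105,388],[349,452],[433,33],[231,127],[327,155],[25,397],[145,443]])
t=tc([[78,190],[103,473],[699,208],[438,85],[449,217],[32,128],[42,257]])
for n,X in zip(names,tri(s,t)):print(n,X.round(1))
print('bd S@65',plane('scene',s[[0,3,4,5,6]],65).round(1).tolist());print('bd T@65',plane('top',t[[0,3,4,5,6]],65).round(1).tolist())
print('tip@69 S,T',plane('scene',s[2:3],69).round(1),plane('top',t[2:3],69).round(1))
print('grip@95',plane('scene',s[1:2],95).round(1),plane('top',t[1:2],95).round(1))
hc=tc([[98,433],[174,457],[150,525],[74,500]]);print('holder top',plane('top',hc,42).round(1).tolist())
hs=sc([[306,510],[347,545],[406,512]]);print('holder S',plane('scene',hs,42).round(1).tolist())
E
```

```text
hole S [([6, 6, 5, 5, 23], [153.0, 273.0], 90.0)]
hole T [([5, 4, 3, 3, 6], [166.83, 182.17], 45.0)]
grip S [([10, 3, 13, 22, 192], [231.2, 302.39], 81.8698959350586)]
grip T [([3, 4, 10, 8, 30], [174.2, 239.57], 26.56505012512207)]
foot T [([3, 6, 13, 10, 71], [290.7, 199.94], 81.8698959350586)]
hole [603.5 236.5  64.2]
griptop [410.7 211.4 106.5]
tip [ 580.3 -182.    62.7]
frontL [668.7  -8.7  62.9]
frontR [577.6 -14.9  75.2]
rearL [648.1 269.4  62.8]
rearR [555.1 259.   65.2]
bd S@65 [[603.3, 236.9, 65.0], [667.1, -7.5, 65.0], [583.3, -21.4, 65.0], [647.7, 270.6, 65.0], [552.0, 257.7, 65.0]]
bd T@65 [[603.2, 236.2, 65.0], [668.7, -8.6, 65.0], [578.6, -14.6, 65.0], [646.7, 268.4, 65.0], [558.0, 260.6, 65.0]]
tip@69 S,T [[ 576.2 -177.1   69. ]] [[ 580.3 -181.3   69. ]]
grip@95 [[415.8 206.7  95. ]] [[410.2 213.1  95. ]]
holder top [[440.3, 226.6, 42.0], [423.2, 174.7, 42.0], [377.7, 191.3, 42.0], [395.2, 243.3, 42.0]]
holder S [[435.8, 235.2, 42.0], [397.7, 242.7, 42.0], [375.7, 202.3, 42.0]]
```

Run:
```python
import cv2,numpy as np
a=cv2.imread('pics/scene0.png')[284:334,208:258];b=cv2.imread('pics/top0.png')[226:256,162:192];c=cv2.imread('pics/scene0.png')[150:200,250:300];d=cv2.imread('pics/top0.png')[180:214,276:310]
f=lambda i,s:cv2.resize(i,s,interpolation=cv2.INTER_CUBIC)
cv2.imwrite('pics/four.png',np.hstack([np.vstack([f(a,(300,300)),f(b,(300,300))]),np.vstack([f(c,(300,300)),f(d,(300,300))])])*1)
```

```text
(no output)
```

View pics/four.png

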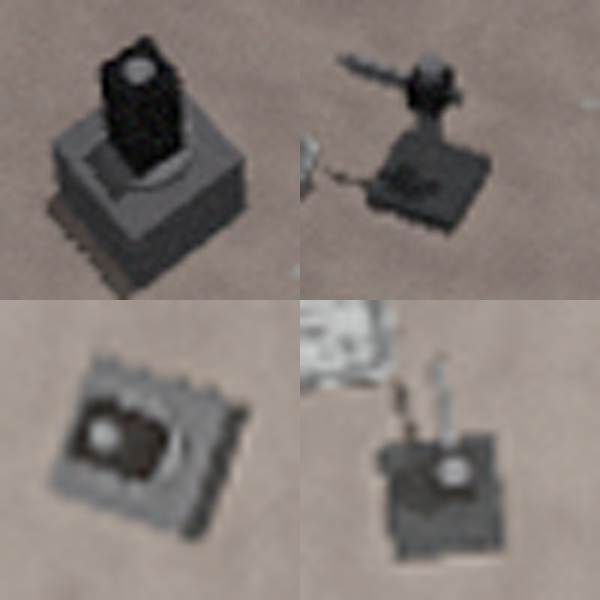

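Close-up: the light cap in the middle of the grip's top is at scene px (230.9,294.9) and top px (171.9,239.1). The grip is square with the holder, and the pointer tip is at scene (256.3,159.1) and top (289.6,185.1). The tip comes out near z=60.

Run:
```python
from h import *
A=lambda p:(np.array(p,float)+.5)/6-.5+[208,284]
B=lambda p:(np.array(p,float)+.5)/10-.5+[162,226]
C=lambda p:(np.array(p,float)+.5)/6-.5+[250,150]
D=lambda p:(np.array(p,float)+.5)/10-.5+[276,180]
s=np.vstack([A([[140,68]]),C([[40,57],[130,62]])]);t=np.vstack([B([[103,135]]),D([[140,55],[153,168]])])
print('cap,tip,posttop',tri(s,t).round(1).tolist())
print('cap@99',plane('scene',s[:1],99).round(1),plane('top',t[:1],99).round(1))
print('tip@61',plane('scene',s[1:2],61).round(1),plane('top',t[1:2],61).round(1),'post@83',plane('scene',s[2:],83).round(1),plane('top',t[2:],83).round(1))
q=plane('scene',A([[52,150],[135,240],[245,165]]),42);print('holder S',q.round(1).tolist(),((q[0]+q[2])/2).round(1))
q=plane('top',B([[95,52],[248,105],[198,240],[50,190]]),[42,42,0,42]);print('holder T',q.round(1).tolist(),((q[1]+q[3])/2).round(1))
s=env.state()
yaw0=np.radians(-19)
from scipy.spatial.transform import Rotation as Ro
for hd in range(0,360,90):
    a=yaw0+np.radians(hd); y=np.array([np.cos(a),np.sin(a),0]);z=np.array([0,0,-1.]);x=np.cross(y,z)
    qq=Ro.from_matrix(np.c_[x,y,z]).as_quat(scalar_first=True)
    for nm,p in(('pin',[410,211,150]),('hole',[603,236,150]),('end',[615,73,80])):
        try:j=env.solve_ik(p,qq)
        except Exception as e:j=None
        print(hd,nm,None if j is None else np.round(j,2))
```

```text
cap,tip,posttop [[410.3, 212.8, 102.2], [581.3, -176.2, 71.9], [539.3, -179.2, 87.9]]
cap@99 [[411.4 211.4  99. ]] [[410.5 213.5  99. ]]
tip@61 [[ 584.2 -186.    61. ]] [[ 585.6 -175.6   61. ]] post@83 [[ 537.1 -184.8   83. ]] [[ 544.3 -177.7   83. ]]
holder S [[440.6, 230.0, 42.0], [396.1, 244.2, 42.0], [377.2, 200.2, 42.0]] [408.9 215.1  42. ]
holder T [[441.8, 227.1, 42.0], [423.1, 174.8, 42.0], [379.3, 199.5, 0.0], [395.4, 242.7, 42.0]] [409.2 208.8  42. ]
0 pin [ 0.45  0.22  1.94 -0.    0.99  0.78]
0 hole [ 0.36  0.49  1.51 -0.    1.15  0.69]
0 end [ 0.1   0.51  1.66 -0.    0.97  0.43]
90 pin [ 0.45  0.22  1.94 -0.    0.99 -0.79]
90 hole [ 0.36  0.49  1.51 -0.    1.15 -0.88]
90 end [ 0.1   0.51  1.66 -0.    0.97 -1.14]
180 pin [ 0.45  0.22  1.94 -0.    0.99 -2.36]
180 hole [ 0.36  0.49  1.51 -0.    1.15 -2.45]
180 end None
270 pin [ 0.45  0.22  1.94 -0.    0.99  2.35]
270 hole [ 0.36  0.49  1.51 -0.    1.15  2.26]
270 end [ 0.1   0.51  1.66 -0.    0.97  2.  ]
```

```bash
cat >> h.py <<'E'
from scipy.spatial.transform import Rotation as Ro
a=np.radians(71);_y=np.array([np.cos(a),np.sin(a),0]);_z=np.array([0,0,-1.])
Q=Ro.from_matrix(np.c_[np.cross(_y,_z),_y,_z]).as_quat(scalar_first=True)
def st(m=''):
    s=env.state();print(m,'t%.2f'%s['t'],'p',np.round(s['tool_pos'],1),'F',np.round(s['ft_force'],1),'M',np.round(s['torque'],2),'w%.3f'%s['gripper_width'],'g',np.round(s['grasp_force'],1));return s
E
python3 - <<'E'
from h import *
env.move_to([410.5,212.3,150],Q);st('above')
env.line_to([410.5,212.3,60],rate=120);st('down')
env.gripper_to(0.0,60);st('grip')
env.line_to([410.5,212.3,112],rate=100);st('lift')
env.move_to([603.3,236.5,150],Q);st('hole')
for n in("scene","top"):cv2.imwrite(f"pics/{n}1.png",env.get_image(n)[:,:,::-1])
a=cv2.imread('pics/scene1.png')[215:290,115:190];b=cv2.imread('pics/top1.png')[155:205,145:195]
f=lambda i:cv2.resize(i,(400,400),interpolation=cv2.INTER_CUBIC)
cv2.imwrite('pics/c1.png',np.hstack([f(a),f(b)]))
E
```

```text
above t2.92 p [410.9 211.8 150.1] F [-0.2  0.1  0.7] M [ 0.06 -0.   -0.03] w1.006 g 0.0
down t3.82 p [411.  212.5  60.5] F [-0.3 -0.2  0.2] M [-0.01 -0.    0.02] w1.002 g 0.0
grip t4.42 p [410.8 212.4  60.3] F [-0.1  0.1  3.4] M [0.   0.05 0.02] w0.251 g 58.8
lift t5.08 p [410.  212.1 111.5] F [ 0.2 -0.8 -0.4] M [ 0.06  0.06 -0.03] w0.253 g 58.9
hole t5.89 p [601.6 236.1 148.6] F [-1.1 -0.6 -0.7] M [-0.04 -0.01 -0.02] w0.245 g 58.9
```

View pics/c1.png

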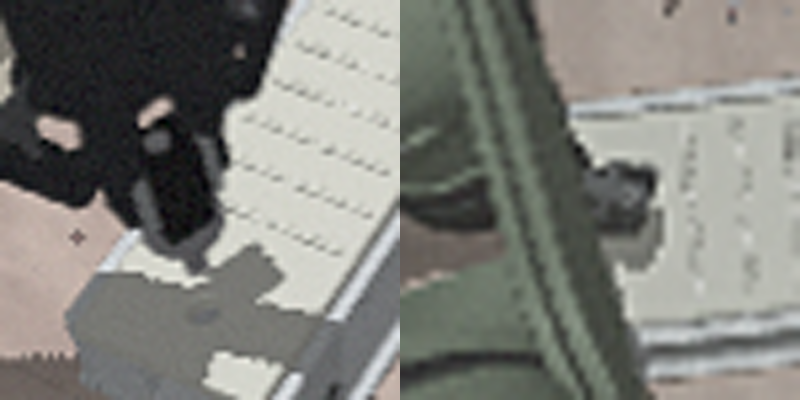

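Scene crop: the pin is gripped upright, with its collar at about (180,245). The steel end starts at (195,268) and blends into the arm's shadow, and the hole is at (203,315). In the top view the arm hides the hole. Next I'll check the pin in hand against its projection.

Run:
```python
from h import *
x,y,z=601.6,236.1,148.6
k=400/75
for nm,X in(('tip',[x,y,z-52]),('collar',[x,y,z-18]),('hole',[603.3,236.5,65]),('grip bottom',[x,y,z-12]),('griptop',[x,y,z+39])):
    p=proj('scene',X)[0];print(nm,((p-[115,215]+.5)*k-.5).round(0))
im=cv2.imread('pics/scene1.png')
g=cv2.cvtColor(im,cv2.COLOR_BGR2GRAY)
print(g[258:278,145:160])
st()
```

```text
tip [196. 270.]
collar [182. 225.]
hole [205. 310.]
grip bottom [180. 216.]
griptop [156. 143.]
[[ 36  18  19  19  19  16  48  80  90  88  76 151 204 215 211]
 [ 63  34  25  23  34  51  81  90  83  81  84 178 216 210 210]
 [ 85  58  29  46  82  89  85  89  79  82 154 204 216 213 214]
 [ 84  87  77  87  83  86  87  78  81 156 205 217 214 215 215]
 [ 85  82  82  82  84  82  77  75 130 200 216 215 213 213 164]
 [200 143 119 124  95  83  84  72 122 198 217 214 176 126 115]
 [216 219 218 224 151  75  74  74  87 186 219 164 112 117 121]
 [213 213 213 216 175 109  79  80 113 117 114 114 119 117 120]
 [215 215 215 213 207 150 114 141 131 121 118 120 120 119 119]
 [192 216 216 214 220 220 222 226 199 144 118 116 118 120 118]
 [113 111 113 109 189 218 160 112 114 116 117 119 121 119 121]
 [118 120 115 117 115 115 113 118 118 120 120 118 122 117 120]
 [122 121 120 119 120 119 123 128 135 128 126 119 122 119 119]
 [117 121 117 117 120 122 124 117 115 117 118 119 120 119 119]
 [120 122 120 121 119 115 111 114 117 120 115 117 118 120 119]
 [122 121 119 120 117 109 109 111 107 103 101 114 122 120 121]
 [121 119 119 120 114 106 103 106 107 102 107 114 121 122 122]
 [121 120 117 120 121 112 107 106 105 110 117 122 118 118 122]
 [116 118 119 118 121 123 119 118 124 121 120 120 122 115 118]
 [119 118 120 119 119 119 118 119 121 120 119 115 120 123 116]]
 t5.99 p [601.3 236.3 149.3] F [ 0.1  0.3 -0.4] M [ 0.02  0.07 -0.05] w0.250 g 58.9
```

Run:
```python
from h import *
env.line_to([603.3,236.4,122],rate=60);s=st('pre')
e=np.array([603.3,236.4])-s['tool_pos'][:2]
r=env.line_to([603.3+e[0],236.4+e[1],78],rate=35,until_force=6);print(r);st('dn')
```

```text
pre t6.61 p [603.3 236.4 121.8] F [-0.3 -0.1 -0.3] M [-0.03 -0.02 -0.02] w0.251 g 58.9
True
dn t7.62 p [603.1 236.4  83.4] F [-0.2 -0.4  3.9] M [ 0.02  0.06 -0.02] w0.252 g 59.6
```

Seated at the expected height with hardly any side force. Next I press down, hold, and slide most of the way.

```bash
cat >> h.py <<'E'
U=np.array([.0746,-.9972])
def press(target,maxn=12):
    for i in range(maxn):
        s=env.state();f=s['ft_force'][2]
        if f>target:break
        c=np.array(cmd()); c[2]-=.5; go(c,20); env.hold(.08)
    return st('press')
def cmd(): return [float(v) for v in open('cmd.txt').read().split()]
def go(c,rate,**k):
    open('cmd.txt','w').write(' '.join(map(str,c)));return env.line_to(list(c),rate=rate,**k)
E
python3 - <<'E'
from h import *
s=env.state();go(s['tool_pos'],20);env.hold(.15);st('hold')
press(12)
for d in(10,30,40,40):
    c=np.array(cmd());c[:2]+=U*d;go(c,45);s=st('slid')
    if s['ft_force'][2]<8 :press(12)
print(cmd())
for n in("scene","top"):cv2.imwrite(f"pics/{n}2.png",env.get_image(n)[:,:,::-1])
a=cv2.imread('pics/scene2.png')[140:240,180:280];b=cv2.imread('pics/top2.png')[145:215,235:305]
f=lambda i:cv2.resize(i,(400,400),interpolation=cv2.INTER_CUBIC)
cv2.imwrite('pics/c2.png',np.hstack([f(a),f(b)]))
E
```

```text
hold t8.02 p [603.3 236.4  83.4] F [-0.3  0.8  1.4] M [-0.01 -0.11 -0.01] w0.250 g 59.4
press t9.35 p [603.3 236.4  83.3] F [-2.8 -1.  12.2] M [-0.23  0.47  0.02] w0.253 g 60.8
slid t9.72 p [604.9 228.3  83.4] F [-1.1  3.7 10. ] M [ 0.68  0.19 -0.03] w0.253 g 60.3
slid t10.54 p [607.5 198.8  83.4] F [-0.3  4.5  9.5] M [0.96 0.09 0.  ] w0.248 g 60.2
slid t11.58 p [610.5 159.   83.4] F [-0.4  6.8  9.4] M [ 1.06  0.16 -0.03] w0.251 g 60.2
slid t12.62 p [613.5 119.1  83.4] F [-1.   5.9  9.9] M [1.08 0.11 0.03] w0.249 g 60.2
[612.0273916117701, 116.69075807240759, 81.36590334288135]
```

View pics/c2.png

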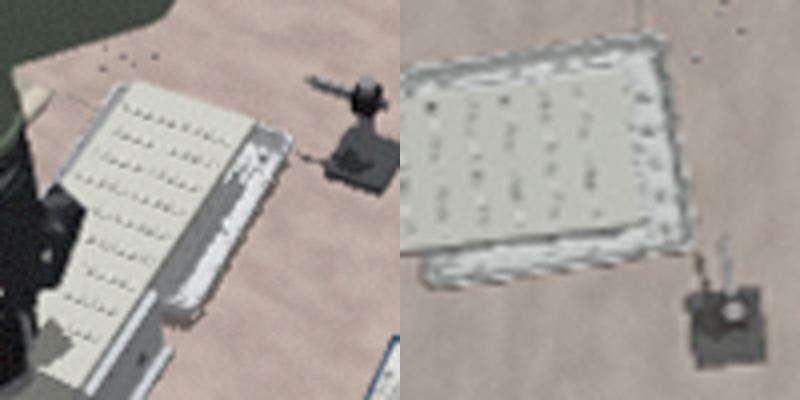

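The board came along level. In the scene crop the front corners are at (133,82) and (255,118), with the tip at (308,80). In the top crop the front corners are at about (230,70) and (246,222), with the tip at (325,242).

Run:
```python
from h import *
A=lambda p:(np.array(p,float)+.5)/4-.5+[180,140]
k=400/70;B=lambda p:(np.array(p,float)+.5)/k-.5+[235,145]
fs=plane('scene',A([[133,82],[255,118]]),65);ft=plane('top',B([[230,70],[246,222]]),65)
print('front',fs.round(1).tolist(),fs[:,:2]@U,ft.round(1).tolist(),ft[:,:2]@U)
pts=A([[308,80],[352,92]]);ptt=B([[325,242],[331,300]])
for z in(59,65,69,71):
    a=plane('scene',pts,z);b=plane('top',ptt,z);print(z,a.round(1).tolist(),a[:,:2]@U,b.round(1).tolist(),b[:,:2]@U)
print('pole px', proj('scene',[[545,-178,83]]),proj('top',[[545,-178,83]]))
# pointer pixel fits
S=cv2.cvtColor(cv2.imread('pics/scene2.png'),cv2.COLOR_BGR2GRAY);T=cv2.cvtColor(cv2.imread('pics/top2.png'),cv2.COLOR_BGR2GRAY)
print(S[155:172,252:278]);print(T[180:202,285:302])
print('hole from TCP, front pred',np.array(env.state()['tool_pos'][:2])@U+250)
```

```text
front [[681.9, -121.2, 65.0], [593.1, -133.8, 65.0]] [171.75441955 177.63592939] [[682.2, -128.8, 65.0], [591.3, -135.8, 65.0]] [179.30969676 179.56076257]
59 [[583.3, -186.4, 59.0], [551.8, -191.4, 59.0]] [229.38160603 232.03013387] [[579.4, -181.9, 59.0], [545.0, -184.5, 59.0]] [224.65105986 224.59260653]
65 [[580.3, -181.4, 65.0], [549.0, -186.4, 65.0]] [224.19842095 226.83065555] [[578.4, -181.6, 65.0], [544.2, -184.1, 65.0]] [224.26505742 224.20681807]
69 [[578.3, -178.1, 69.0], [547.1, -183.1, 69.0]] [220.74296422 223.36433668] [[577.8, -181.4, 69.0], [543.6, -183.9, 69.0]] [224.00772246 223.94962577]
71 [[577.3, -176.4, 71.0], [546.2, -181.4, 71.0]] [219.01523586 221.63117724] [[577.5, -181.3, 71.0], [543.4, -183.8, 71.0]] [223.87905498 223.82102961]
pole px [[267.39409789 160.44847555]] [[290.92013915 196.13947864]]
[[180 179 179 174 176 176 173 177 174 167 165 165 168 167 170 168 171 167
  173 172 176 174 177 177 171 167]
 [176 183 178 183 179 181 179 179 177 169 162 163 159 166 166 170 174 171
  175 175 176 177 174 171 171 171]
 [179 179 181 182 183 184 181 181 176 167 166 
[... 2496 characters left out ...]
161 164 163 164]
 [160 169 142 133 164 166 149 145 164 165 162 162 165 161 164 163 165]
 [167 173 145  93 141 173 153 148 164 159 158 161 159 163 164 164 162]
 [162 164 136  95 139 163 137 152 157 114 108 110 111 150 169 163 162]
 [133 109 103  78  80  88  79 125 119  77  87  86  88 149 172 165 166]
 [ 89  94  96  77  77  81  61  80  89  84  70  83  85 148 171 168 167]
 [ 86  93  91  78  76  69  76 134 162 137  84  76  92 146 164 163 164]
 [105  80  66  72  68  62 100 146 159 146 103  82  87 138 162 160 164]
 [147  74  68  70  68  65  70 129 153 126  82  79  90 115 151 164 163]
 [141  69  65  74  76  66  57  64  64  55  64  86  91 102 146 164 161]]
hole from TCP, front pred 176.9946877673069
```

```bash
cat >> h.py <<'E'
def front(ft):  # sub-pixel front edge: steepest gradient along profiles parallel to U at several lateral offsets
    V=np.array([.9972,.0746]); c0=np.array([603.2,236.4])
    out={}
    for n in('scene','top'):
        im=cv2.cvtColor(cv2.imread(ft%n),cv2.COLOR_BGR2HSV)
        sat=cv2.GaussianBlur(cv2.imread(ft%n),(3,3),0).astype(np.float32)
        r=[]
        for v in range(-38,39,4):
            d=np.arange(G0-14,G0+14,.5);X=np.array([[*(c0+v*V+U*(e-c0@U)),65] for e in d])
            p=proj(n,X).astype(np.float32)
            q=cv2.remap(sat,p[:,0].reshape(1,-1),p[:,1].reshape(1,-1),cv2.INTER_LINEAR)[0]
            g=np.linalg.norm(q[6:]-q[:-6],axis=1);r.append(d[3+g.argmax()])
        out[n]=np.array(r)
    return out
E
python3 - <<'E'
import h
from h import *
h.G0=176
o=front('pics/%s2.png')
for n in o:print(n,o[n].tolist(),np.median(o[n]))
for z in(83,):
  p=plane('top',[[292.95,198.7]],z);q=plane('scene',[[271.9,161]],z);print('post',p,p[:,:2]@U,q,q[:,:2]@U,tri([[271.9,161]],[[292.95,198.7]]))
for z in(60,71):
  p=plane('top',[[291.0,186.8]],z);q=plane('scene',[[256.8,159.5]],z);print('tip',p,p[:,:2]@U,q,q[:,:2]@U)
E
```

```text
scene [175.5, 177.5, 177.0, 178.0, 177.0, 177.5, 176.5, 176.0, 177.0, 176.0, 178.0, 176.0, 177.0, 176.5, 176.5, 176.5, 174.5, 176.0, 175.5, 176.0] 176.5
top [182.5, 183.0, 187.0, 186.0, 187.0, 182.5, 182.5, 185.5, 186.0, 173.0, 183.5, 183.5, 187.5, 181.0, 171.5, 178.5, 179.0, 186.5, 180.0, 187.0] 183.25
post [[ 536.35931337 -184.43264171   83.        ]] [223.92863509] [[ 533.67266391 -182.13642169   83.        ]] [221.43842043] [[ 536.09416831 -184.92897496   79.41898618]]
tip [[ 579.70254481 -180.35357717   60.        ]] [223.09439699] [[ 582.59516233 -186.20456691   60.        ]] [229.14479323]
tip [[ 577.96688839 -179.7838123    71.        ]] [222.3967475] [[ 577.0918699  -177.07997834   71.        ]] [219.6352079]
```

Run:
```python
import h
from h import *
for d in(20,26.5):
    c=np.array(cmd());c[:2]+=U*d;go(c,35);s=st('slid')
    if s['ft_force'][2]<9:press(12)
env.hold(.3);s=st('rest');print('pred front',np.array(s['tool_pos'][:2])@U+248.5)
for n in("scene","top"):cv2.imwrite(f"pics/{n}3.png",env.get_image(n)[:,:,::-1])
h.G0=222
o=front('pics/%s3.png')
for n in o:print(n,o[n].tolist(),np.median(o[n]))
a=cv2.imread('pics/scene3.png')[130:180,220:290];b=cv2.imread('pics/top3.png')[145:215,235:305]
cv2.imwrite('pics/c3.png',np.hstack([cv2.resize(a,(420,300),interpolation=cv2.INTER_CUBIC),cv2.resize(b,(300,300),interpolation=cv2.INTER_CUBIC)]))
```

```text
slid t13.45 p [615.   99.1  83.4] F [-0.2  5.7 11. ] M [1.16 0.15 0.02] w0.247 g 60.2
slid t14.36 p [617.   72.8  83.4] F [-1.1  6.3 11.2] M [1.18 0.09 0.01] w0.249 g 60.3
rest t14.66 p [617.   72.8  83.4] F [-0.5  6.7 10.2] M [1.19 0.11 0.02] w0.252 g 60.3
pred front 221.95790484789387
scene [217.5, 223.0, 222.5, 224.0, 222.5, 223.5, 223.0, 224.0, 223.0, 221.5, 223.5, 222.5, 223.5, 221.5, 222.5, 222.5, 223.0, 223.0, 221.5, 222.0] 222.75
top [223.5, 223.5, 223.5, 224.0, 224.0, 221.5, 222.0, 222.5, 223.0, 223.5, 224.0, 224.0, 222.0, 222.0, 222.0, 222.5, 222.5, 223.5, 222.5, 221.0] 222.75
```

View pics/c3.png

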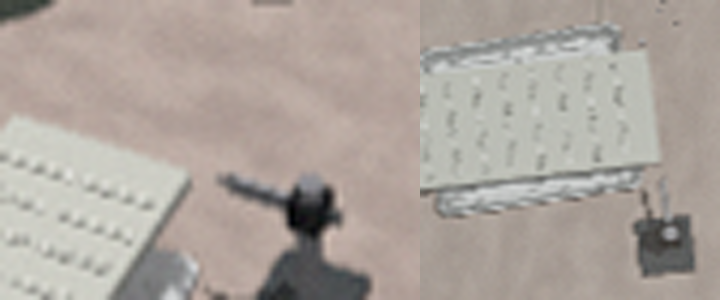

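The front edge reads 222.8 mm along the slide in both views, and the pointer 222–224 mm. In the scene picture the line of the front edge runs to the pointer tip. The pin height is unchanged at 83.4 mm, so the board is level and held down with about 10 N.

Run:
```python
from h import *
st('fin');print(env.finish_job())
```

```text
fin t14.76 p [616.9  72.7  83.4] F [-0.2  6.   9.9] M [1.18 0.09 0.02] w0.252 g 60.3
the job is handed in; nothing more can be done
None
```

I handed the job in at about 15 s, but no verdict came back: the pin is seated in the board's hole and still gripped, and the board's front edge measures within about 1–2 mm of the pointer, held level under about 10 N.

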